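# Open the ring mount and hold its upper half up for inspection

### The job

Open the clamped ring mount so the bearing pads inside can be inspected: swing the orange-handled toggle clamp back off the upper half ring until it stays fully open, and only then raise the half ring by its red bar handle to 45 degrees (red pointer on the green band of the quadrant). It falls shut by itself, so finish while still holding it there, still, with the fingers and nothing else carrying it. Do not let it slam, do not shift the black barrel in the mount, and leave the tools and parts on the table where they are.

Things in the scene. Friction and masses are not known exactly. Their poses are not given: they have to be found in the camera images.
- mount: Fixed aluminium ring mount, base plate 150 x 470 x 12 mm. Origin on the table under the ring's centre; x along the ring's axis, y from clamp side (-) to hinge side (+), z up; yaw varies. Ring in its y-z plane: inner radius 82, outer 100, 30 mm wide, centre and parting plane 112 mm up. Lower half fixed, upper half hinged. Clamp post 28 x 30 mm at y = -235 mm, top at 157 mm.
- ring_hinge (a point): Point on the half ring's hinge axis: mount frame (0, 125, 112) mm; the axis runs along the mount's x. Beside it, at x = +26 mm, a fixed white quadrant (radius 28 to 50 mm) has a green band from 40 to 50 degrees; a red pointer on the half ring sweeps over it.
- half_ring (a joint): Opening angle of the upper half ring, rad: 0 shut, 0.785 = 45 degrees, stop at 1.4. The free end swings up and over towards the mount's +y. About 0.55 kg (varies by a quarter), 2 to 4 N of lift at the bar; no spring, falls shut from every angle.
- bar_grip (a point): Grip point on the half ring's red round bar handle, 14 mm diameter, parallel to the mount's x, free from x = +15 to +128 mm, then a 20 mm knob to 134 mm. The point is on its centreline at x = +80 mm; shut, at mount frame (80, -165, 120.5) mm, 290 mm from the hinge axis, free space all round. The bar may turn between the fingers.
- clamp_pivot (a point): Pivot of the toggle clamp: mount frame (0, -235, 145) mm; its axis runs along the mount's x.
- clamp (a joint): Toggle clamp angle, rad: 0 clamped (steel arm level towards the ring, its black foot on the half ring's free end), 1.4 fully open (arm up, lever laid out to the mount's -y). A spring snaps it over centre: back to 0 below 0.6, on to 1.4 above 0.6. Takes up to 0.45 N m, about 5 N at the lever's tip.
- lever_tip (a point): Centreline of the clamp's orange lever 100 mm from the pivot, 15 mm short of its end. The lever is a round bar, 20 mm diameter, orange from 40 to 115 mm from the pivot. Clamped, it stands up leaning 0.26 rad towards the ring: the point is 26 mm to +y of and 97 mm above the pivot. It swings to the mount's -y as the clamp opens; push it from the ring's side.
- barrel: Black cylinder, 150 mm diameter, 100 mm long along the mount's x (from x = -55 to +45 mm), 0.8 kg, lying loose in the lower half ring, its top 187 mm above the table. Origin on its axis in the ring's mid-plane. Not to be shifted.
- spindle: Bystander: loose tapered aluminium post, 80 mm foot, 147 mm high, beyond the hinge side of the mount. Origin under its foot.
- bottle: Bystander: loose white jar with a blue cap, 48 mm diameter, 100 mm high, behind the mount on the hinge side. Origin under its foot.
- wrench: Bystander: loose steel wrench, 160 mm long, lying behind the mount. Origin under its middle.
- driver: Bystander: loose screwdriver with yellow handle, 170 mm long, lying on the robot's side of the mount. Origin under its middle.
- mallet: Bystander: loose mallet with a black rubber head, 240 mm long, lying on the robot's right. Origin under its middle.
- tray: Bystander: loose blue divided tray, 140 x 100 x 30 mm, on the robot's left. Origin under its middle.
- pad: Bystander: loose brass spare pad, 30 x 50 x 26 mm, on the robot's side of the mount. Origin under its middle.

How it is judged:
By the outcome, as a careful person would: the job done as asked, in the order asked, and still so for the second after the job is handed in, while the arm keeps its last pose, push and grip.
It also fails if it takes over 51 s, if anything falls off the work surface, if the arm or the gripper's body presses on something with over 40 N, if the wrist force passes 120 N, or if a joint passes its speed limit or range.

### The arm

A 7-joint arm with a two-finger parallel gripper is mounted at the origin on the work surface. World frame = base frame: x ahead of the robot, y to its left, z up, the work surface at z = 0. Lengths are in m, angles in rad, forces in N, time in s.
With the tool pointing down it reaches from about 0.35 to 0.9 m from the base axis. Payload 8.1 kg.
Tool frame: the origin (TCP) lies midway between the tips of the shut fingers; the grasp point (between the pads) lies 19 mm behind it (arm.grip_point_offset is the distance from the TCP to the grasp point, in m); z points along the fingers, y is the direction in which the jaws open and shut (so a half turn about z gives the same grasp; the last joint's range is limited). The gripper opens to 92 mm and grips with 3 to 60 N. Pads are 19 mm wide; open, the fingers measure 130 mm over their backs; the gripper's body (75 mm by 190 mm) begins 47 mm behind the grasp point.
Start: joints at [-1.427, 0.434, 0.025, 1.573, -0.012, 1.134, -0.075], TCP at [0.153, 0.606, 0.227] pointing down, gripper open.
Joint ranges: [-2.62, 2.62], [-0.44, 2.09], [-1.27, 1.32], [0.08, 2.57], [-1.32, 4.46], [0.12, 2], [-2.74, 2.74]. Speed limits (rad/s): [2.22, 2.22, 3.01, 3.01, 3.14, 3.14, 3.14].

### API

Orientations are given as a unit quaternion [w, x, y, z].
In Python, from workcell import arm gives the robot as it stands.
- The arm moves only by the tool send_rows, never from a script. Its argument "targets" is a list of rows, each an object of numbers: "wx", "wy", "wz": the turn, a rotation vector about the tool's x, y, z in degrees; "x", "y", "z": the shift along the tool's x, y, z in m; "jaw": the opening, from 0 (shut) to 1 (fully open). A call has 1 to 5 rows; each row is the pose to reach, as a shift and turn from the pose commanded when the call began, along the tool's axes at that moment; what a row does not reach only later rows make up. A row lasts 1/8 s, in which the tool goes at most 62.5 mm and 10.7 degrees, less where a joint would pass 70% of its speed; a pose out of reach is approached as far as the arm can. A call with a gripper value outside its range is refused whole. The fingers move at their own pace and stop on an object; "newtons" is the grip in N (left out, the last holds). Time passes only in rows, so rows that repeat a pose let the fingers close. It gives the time, the measured TCP pose, the force and the opening at its end, in the units of the state.
- arm.sense(): the state, without advancing time (a new reading comes with each control period).
- arm.camera(name): name is "side" or "top" or "wrist"; returns the picture (400x640x3 uint8, red, green, blue); there is no depth.
- arm.camera_info(name): a dict with "mtx" (3x3 intrinsics, pixels), "rvec" (rotation vector, rad) and "tvec" (3), from world to camera coordinates, as OpenCV has them. Camera axes: x right, y down, z forward; pixel columns grow to the right and rows downward; lengths in m; the calibration is good to about 2 mm. The wrist camera is an equidistant fisheye: a pixel r from the principal point sees the ray r / f radians off the axis. A picture is of the moment at which its call begins: read the wrist's pose just before it. camera_info takes no time and is no camera call; for the wrist camera it gives the pose at the moment of the call.
- arm.close_job(): hands the job in, once; it reports no verdict.
The state is a dict: "time": time; "joints": joint angles; "joint_vel": joint speeds; "effort": joint torques, N m; "ee_pos": TCP position; "ee_rot": TCP orientation; "wrist_force": force on the tool from outside, world axes, zero at the start; "torque": the same for the moment, N m; "finger_gap": finger opening in m.
Only numpy, scipy, OpenCV 4.12 (cv2) and the standard library are available. Lean on these libraries where they do the work, as an engineer would, in place of code of your own. Each camera call takes 0.05 s, during which the arm holds its last target.

## Working session

There is one attempt and no reset: what is moved stays moved. The work goes in short steps, Python scripts to look and compute and a tool call to move; the robot and the scene stay as the last step left them, time stands still between calls to the robot, and variables do not carry over. Pictures are saved under pics/ and viewed, and the job is handed in when it is done.

Besides the shell and the picture viewer there is one more tool, called as name([rows], argument=value, ...), one row to a line, values as JSON. send_rows: Moves the arm, as the interface text tells. Its arguments: {"type":"object","properties":{"targets":{"type":"array","items":{"type":"object","properties":{"wx":{"type":"number"},"wy":{"type":"number"},"wz":{"type":"number"},"x":{"type":"number"},"y":{"type":"number"},"z":{"type":"number"},"jaw":{"type":"number"}}}},"newtons":{"type":"number"}},"required":["targets"]}

```bash
ls; mkdir -p pics; python3 - <<'E'
from workcell import arm
import cv2
print(arm.sense())
for n in ("side","top"):
    im=arm.camera(n); cv2.imwrite(f"pics/{n}0.png",im[:,:,::-1]); print(n,arm.camera_info(n))
E
```

```text
pics
{'time': 0.0, 'joints': array([-1.42661421,  0.43525206,  0.02496836,  1.57410726, -0.01158994,
        1.13396952, -0.0751076 ]), 'joint_vel': array([ 2.69417124e-04,  6.79568354e-04,  4.36272053e-05,  1.47611124e-03,
       -6.46827216e-04, -1.11239714e-03,  4.87173814e-05]), 'effort': array([ 1.36426650e-03, -6.67877984e+01,  9.85629782e-01, -3.14452779e+01,
       -6.05097623e-02,  4.30157944e-02,  1.88692916e-04]), 'ee_pos': array([0.15260992, 0.60555679, 0.22592292]), 'ee_rot': array([-2.19616474e-05,  1.23112421e-01,  9.92392412e-01, -7.95378512e-04]), 'wrist_force': array([-0.34236459, -0.52980784, -0.15298793]), 'torque': array([-0.01901843,  0.01196196, -0.01966408]), 'finger_gap': 0.09198383694376565}
side {'mtx': array([[363.57189222,   0.        , 317.50830695],
       [  0.        , 363.57189222, 196.80204995],
       [  0.        ,   0.        ,   1.        ]]), 'rvec': array([ 2.28200691, -0.67204217,  0.26565978]), 'tvec': array([-0.42602284,  0.31266744,  1.18333831])}
top {'mtx': array([[397.7938453 ,   0.        , 312.73848756],
       [  0.        , 397.7938453 , 195.03782475],
       [  0.        ,   0.        ,   1.        ]]), 'rvec': array([ 2.15331376, -2.17740919,  0.0637691 ]), 'tvec': array([0.02393824, 0.55039977, 1.27057391])}
```

View pics/side0.png

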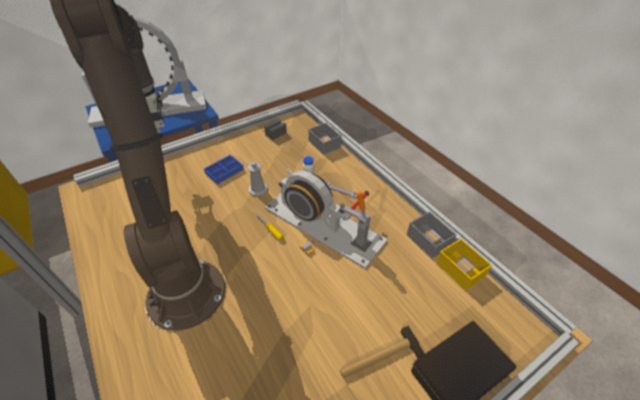

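View pics/top0.png

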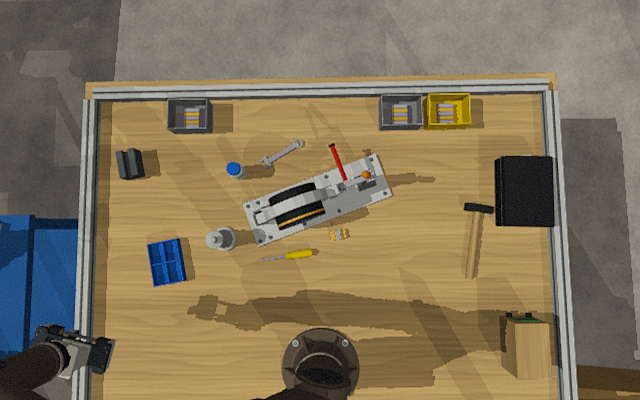

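The mount lies ahead of the robot. The clamp is on the right at about (366,175) in the top view, and the red bar points away from the robot. Next I'll measure it.

```bash
cat > h.py <<'E'
import cv2, numpy as np
from workcell import arm
def cam(n):
    c=arm.camera_info(n); R=cv2.Rodrigues(np.array(c['rvec']))[0]; return c['mtx'],R,np.array(c['tvec']).ravel()
def ray(n,uv,c=None):
    K,R,t=c or cam(n); d=np.linalg.inv(K)@np.array([uv[0],uv[1],1.]); d=R.T@d; return -R.T@t,d/np.linalg.norm(d)
def onz(n,uv,z):
    o,d=ray(n,uv); return o+d*(z-o[2])/d[2]
def tri(u1,u2):
    o1,d1=ray('side',u1);o2,d2=ray('top',u2)
    A=np.stack([d1,-d2],1); s=np.linalg.lstsq(A,o2-o1,rcond=None)[0]
    p=o1+s[0]*d1;q=o2+s[1]*d2; return (p+q)/2,np.linalg.norm(p-q)
def proj(n,P):
    K,R,t=cam(n); p=K@(R@np.array(P)+t); return p[:2]/p[2]
E
python3 - <<'E'
from h import *
for n,(x0,y0,x1,y1) in dict(top=(230,130,400,260),side=(240,145,400,275)).items():
    im=cv2.imread(f"pics/{n}0.png")
    cv2.imwrite(f"pics/{n}0z.png",cv2.resize(im[y0:y1,x0:x1],None,fx=4.6,fy=4.6,interpolation=cv2.INTER_CUBIC))
    hsv=cv2.cvtColor(im,cv2.COLOR_BGR2HSV); H,S,V=cv2.split(hsv)
    for nm,m in dict(red=((H<5)|(H>175))&(S>170)&(V>90),orange=(H>=6)&(H<13)&(S>190)&(V>120),blue=(H>100)&(H<125)&(S>150)&(V>80),green=(H>45)&(H<85)&(S>90)).items():
        k,l,st,ce=cv2.connectedComponentsWithStats(m.astype(np.uint8))
        for i in range(1,k):
            if st[i,4]>5: print(n,nm,st[i],ce[i].round(1))
E
```

```text
top red [331 145  16  36 123] [338.3 162.7]
top blue [227 162  13  13 140] [233.1 168.1]
top blue [   0  215   30  141 3538] [ 12.7 281.1]
top blue [  29  229   49  118 4341] [ 53.3 278.3]
top blue [ 147  239   37   48 1137] [166.5 261.9]
top blue [149 258   2   5   6] [149.8 259.7]
top blue [152 276   2   4   6] [152.7 277.2]
top green [511 317  29   5  92] [525.  319.5]
side red [364 193   3   3   7] [365. 194.]
side red [352 202   6   6  14] [354.9 204.9]
side orange [362 194   2   5   7] [362.3 195.9]
side blue [174  84   8   9  35] [177.7  89. ]
side blue [191  85   4   5  11] [192.5  87.5]
side blue [156  88   3   4   8] [157.2  89.2]
side blue [ 87 107   3   5   9] [ 88.  108.3]
side blue [206 106  10  11  48] [210.1 112. ]
side blue [161 117  33  16 263] [174.1 122.9]
side blue [ 95 128  16  23 219] [103.1 138.1]
side blue [304 157   8   6  39] [307.7 159.7]
side blue [229 160   6   4  12] [231.8 161.5]
side blue [213 163  21   9  45] [222.  168.3]
side blue [206 169  10  10  23] [209.7 173.5]
```

View pics/top0z.png

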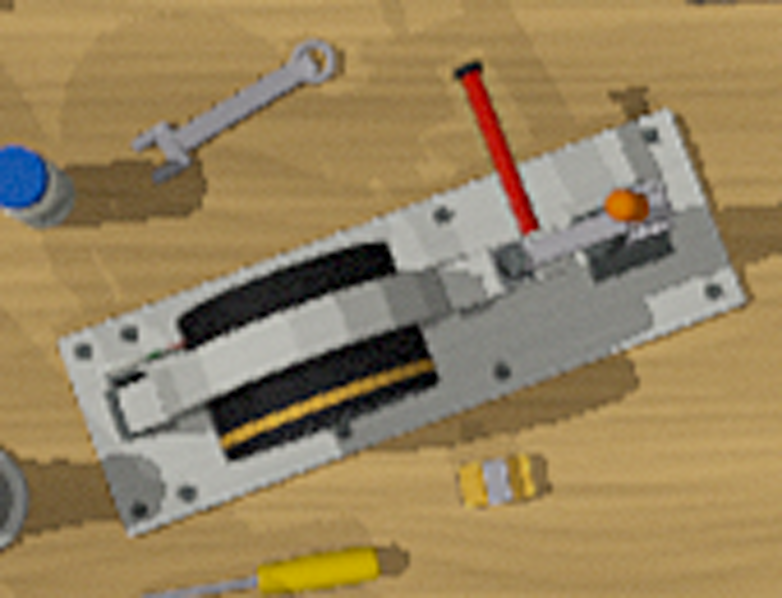

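View pics/side0z.png

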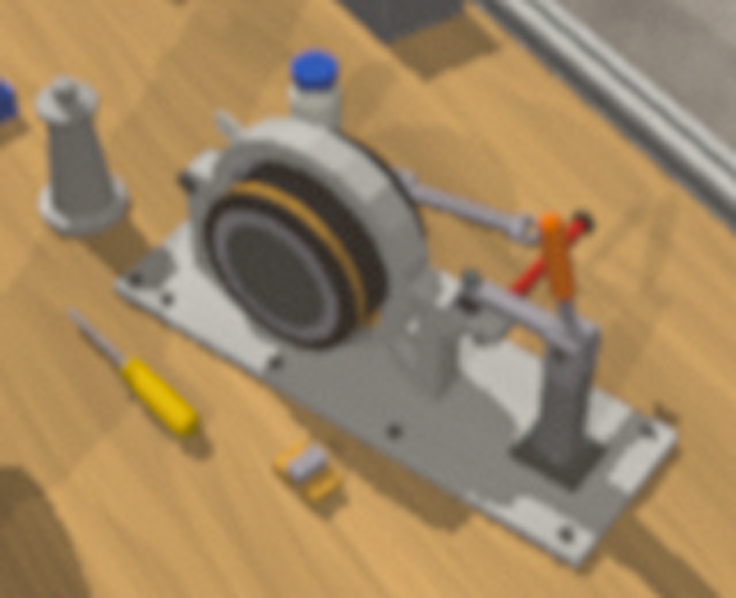

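The top zoom gives the plate corners as full-image pixels (243.5,204.3), (258.3,246.3), (392,194.8) and (376.1,154.3). The knob is at (331.7,145.2) and the orange lever's end at (366.3,174.6).

```bash
python3 - <<'E'
from h import *
from scipy.optimize import least_squares
C=np.array([onz('top',((x/4.6)+230-.4,(y/4.6)+130-.4),.012) for x,y in [(62,342),(130,535),(745,298),(672,112)]])
print(C.round(4), [np.linalg.norm(C[i]-C[(i+1)%4]).round(4) for i in range(4)])
e1=(C[2]-C[1])+(C[3]-C[0]); ydir=-e1[:2]/np.linalg.norm(e1[:2]); yaw=np.arctan2(-ydir[0],ydir[1]); print('yaw plate',np.degrees(yaw))
k=onz('top',(468/4.6+229.6,70/4.6+129.6),.1205+.004)
b=onz('top',(530/4.6+229.6,228/4.6+129.6),.1205+.004); print('knob',k,'bar inner',b,np.linalg.norm(k-b)); 
d=(k-b); print('yaw bar',np.degrees(np.arctan2(d[1],d[0])))
tz=lambda x,y:(x/4.6+229.6,y/4.6+129.6)
sz=lambda x,y:(x/4.6+239.6,y/4.6+144.6)
lt,e=tri(sz(551,222),tz(627,204)); print('lever end tri',lt,e)
kk,e=tri(sz(583,221),tz(468,70)); print('knob tri',kk,e)
# lsq pose
obs=[('top',tz(468,70),(.132,-.165,.1205)),('side',sz(583,221),(.132,-.165,.1205)),('top',tz(627,204),(0,-.235+.03,.145+.111)),('side',sz(551,222),(0,-.235+.03,.145+.109)),
]
def M(p):
    c,s=np.cos(p[2]),np.sin(p[2]); return lambda q: np.array([p[0]+c*q[0]-s*q[1],p[1]+s*q[0]+c*q[1],q[2]])
def f(p):
    m=M(p); r=[proj(n,m(q))-u for n,u,q in obs]
    r.append([(p[2]-yaw)*400])
    # plate edges in x: +-75
    for i,sx in ((0,.075),(1,-.075),(2,-.075),(3,.075)):
        c,s=np.cos(p[2]),np.sin(p[2]); dx=C[i][:2]-p[:2]; r.append([(c*dx[0]+s*dx[1]-sx)*300])
    return np.concatenate(r)
s=least_squares(f,[.45,0,yaw]); print(s.x,np.degrees(s.x[2]),f(s.x).round(2))
m=M(s.x)
c,sn=np.cos(s.x[2]),np.sin(s.x[2])
for i in range(4):
    dx=C[i][:2]-s.x[:2]; print('corner mount',c*dx[0]+sn*dx[1],-sn*dx[0]+c*dx[1])
for nm,q in dict(o=(0,0,0),hinge=(0,.125,.112),bar=(.08,-.165,.1205),piv=(0,-.235,.145),lt=(0,-.209,.242)).items(): print(nm,m(q).round(4),proj('top',m(q)).round(1),proj('side',m(q)).round(1))
np.save('pose.npy',s.x)
E
```

```text
[[ 0.525   0.2478  0.012 ]
 [ 0.3874  0.1987  0.012 ]
 [ 0.5506 -0.2394  0.012 ]
 [ 0.6851 -0.1909  0.012 ]] [np.float64(0.1461), np.float64(0.4675), np.float64(0.1429), np.float64(0.467)]
yaw plate 20.237739294922367
knob [ 0.6939392  -0.04264606  0.1245    ] bar inner [ 0.58867705 -0.08161832  0.1245    ] 0.11224507908886704
yaw bar 20.316568444431006
lever end tri [ 0.58434388 -0.13008853  0.25065196] 0.004528217224302556
knob tri [ 0.69406584 -0.04215337  0.1191108 ] 0.002344126009759373
[0.51374121 0.06430106 0.35325652] 20.24010790112172 [ 0.69  0.03  0.94  0.05 -1.    0.35  0.48 -1.28  0.02 -0.28  0.9   1.36
 -0.76]
corner mount 0.07405327245569397 0.16827957609848326
corner mount -0.07201589607469891 0.169807135386177
corner mount -0.07047287652427808 -0.29772770042447216
corner mount 0.07247161849772242 -0.2987387848139999
o [0.5137 0.0643 0.    ] [299.  206.9] [310.3 216. ]
hinge [0.4705 0.1816 0.112 ] [258.1 219.6] [283.8 181.9]
bar [ 0.6459 -0.0628  0.1205] [338.2 160.6] [359.6 200.9]
piv [ 0.595  -0.1562  0.145 ] [370.5 175.8] [365.  218.7]
lt [ 0.586  -0.1318  0.242 ] [365.7 174.5] [360.6 194.8]
```

```bash
cat >> h.py <<'E'
from scipy.spatial.transform import Rotation as Ro
P=np.load('pose.npy')
def m2w(q):
    c,s=np.cos(P[2]),np.sin(P[2]); return np.array([P[0]+c*q[0]-s*q[1],P[1]+s*q[0]+c*q[1],q[2]])
def w2m(p):
    c,s=np.cos(P[2]),np.sin(P[2]); d=np.array(p)-[P[0],P[1],0]; return np.array([c*d[0]+s*d[1],-s*d[0]+c*d[1],d[2]])
def tr(s): 
    w,x,y,z=s['ee_rot']; return Ro.from_quat([x,y,z,w])
# desired tool: z down, y along mount y
def des():
    y=np.array([-np.sin(P[2]),np.cos(P[2]),0]); z=np.array([0,0,-1.]); return Ro.from_matrix(np.stack([np.cross(y,z),y,z],1))
def rel(q,R=None,s=None):
    """mount-frame TCP target -> tool shift, turn"""
    s=s or arm.sense(); T=tr(s); d=T.inv().apply(m2w(q)-s['ee_pos']); w=np.degrees((T.inv()*(R or des())).as_rotvec()); return d.round(4),w.round(2)
def show():
    s=arm.sense(); print('t',round(s['time'],2),'tcp mount',w2m(s['ee_pos']).round(4),'F',s['wrist_force'].round(1),'gap',round(s['finger_gap'],4),'j',s['joints'].round(2)); return s
E
python3 - <<'E'
from h import *
s=show()
for q in [(0,-.145,.31),(0,-.145,.236)]: print(q,m2w(q),rel(q))
E
```

```text
t 0.1 tcp mount [-0.1516  0.6328  0.226 ] F [ 0.2  0.2 -0.1] gap 0.0918 j [-1.43  0.44  0.02  1.57 -0.01  1.13 -0.08]
(0, -0.145, 0.31) [ 0.5639047  -0.07174535  0.31      ] (array([-0.5644, -0.5564, -0.0831]), array([-8.000e-02, -2.000e-02, -3.438e+01]))
(0, -0.145, 0.236) [ 0.5639047  -0.07174535  0.236     ] (array([-0.5644, -0.5563, -0.0091]), array([-8.000e-02, -2.000e-02, -3.438e+01]))
```

send_rows([
  {"z": -0.05,"jaw": 0},
  {"x": -0.03,"y": -0.03,"z": -0.083,"wz": -5,"jaw": 0},
  {"x": -0.07,"y": -0.07,"z": -0.083,"wz": -13,"jaw": 0},
  {"x": -0.11,"y": -0.11,"z": -0.083,"wz": -22,"jaw": 0},
  {"x": -0.15,"y": -0.15,"z": -0.083,"wz": -30,"jaw": 0},
])

```text
validation failed for argument at $.ta...
```

```bash
python3 -c "
from h import *
show(); print(rel((0,-.145,.31)))"
```

```text
t 0.1 tcp mount [-0.1516  0.6328  0.226 ] F [ 0.2  0.2 -0.1] gap 0.0918 j [-1.43  0.44  0.02  1.57 -0.01  1.13 -0.08]
(array([-0.5644, -0.5564, -0.0831]), array([-8.000e-02, -2.000e-02, -3.438e+01]))
```

send_rows([
  {"x": 0,"y": 0,"z": -0.05,"wx": 0,"wy": 0,"wz": 0,"jaw": 0},
  {"x": -0.03,"y": -0.03,"z": -0.083,"wx": 0,"wy": 0,"wz": -5,"jaw": 0},
  {"x": -0.07,"y": -0.07,"z": -0.083,"wx": 0,"wy": 0,"wz": -13,"jaw": 0},
  {"x": -0.11,"y": -0.11,"z": -0.083,"wx": 0,"wy": 0,"wz": -22,"jaw": 0},
  {"x": -0.15,"y": -0.15,"z": -0.083,"wx": 0,"wy": 0,"wz": -30,"jaw": 0},
])

```text
time: 0.72
ee_pos: [0.2622, 0.4221, 0.3095]
ee_rot: [-0.0, -0.14, 0.99, -0.0]
wrist_force: [1.3, 0.5, 0.2]
finger_gap: 0.0466
```

```bash
python3 -c "
from h import *
show(); print(rel((0,-.145,.31)))"
```

```text
t 0.72 tcp mount [-0.1122  0.4227  0.3095] F [1.3 0.5 0.2] gap 0.0466 j [-1.13  0.16  0.    1.75 -0.    1.23  0.73]
(array([-1.526e-01, -5.582e-01, -3.000e-04]), array([-0.02, -0.01, -4.11]))
```

send_rows([
  {"x": -0.015,"y": -0.054,"z": 0,"wx": 0,"wy": 0,"wz": -1,"jaw": 0},
  {"x": -0.03,"y": -0.109,"z": 0,"wx": 0,"wy": 0,"wz": -2,"jaw": 0},
  {"x": -0.045,"y": -0.164,"z": 0,"wx": 0,"wy": 0,"wz": -3,"jaw": 0},
  {"x": -0.06,"y": -0.22,"z": 0,"wx": 0,"wy": 0,"wz": -4,"jaw": 0},
  {"x": -0.075,"y": -0.275,"z": 0,"wx": 0,"wy": 0,"wz": -4.1,"jaw": 0},
])

```text
time: 1.35
ee_pos: [0.4093, 0.178, 0.3097]
ee_rot: [-0.0, -0.173, 0.985, 0.0]
wrist_force: [1.3, 0.6, -0.6]
finger_gap: 0.0008
```

send_rows([
  {"x": 0,"y": -0.055,"z": 0,"wx": 0,"wy": 0,"wz": 0,"jaw": 0},
  {"x": 0,"y": -0.11,"z": 0,"wx": 0,"wy": 0,"wz": 0,"jaw": 0},
  {"x": 0,"y": -0.165,"z": 0,"wx": 0,"wy": 0,"wz": 0,"jaw": 0},
])

```text
time: 1.72
ee_pos: [0.4652, 0.0231, 0.3097]
ee_rot: [-0.0, -0.173, 0.985, 0.0]
wrist_force: [1.3, -0.1, 0.8]
finger_gap: 0.0004
```

```bash
python3 -c "
from h import *
show(); print(rel((0,-.145,.31)))"
```

```text
t 1.73 tcp mount [-0.0598 -0.0219  0.3097] F [ 1.3 -0.1  0.8] gap 0.0004 j [-0.54  0.1   0.41  1.84 -0.04  1.22  1.81]
(array([-0.0604, -0.1228, -0.0004]), array([ 0.01,  0.  , -0.27]))
```

send_rows([
  {"x": -0.025,"y": -0.045,"z": 0,"wx": 0,"wy": 0,"wz": -0.2,"jaw": 0},
  {"x": -0.05,"y": -0.09,"z": 0,"wx": 0,"wy": 0,"wz": -0.2,"jaw": 0},
  {"x": -0.06,"y": -0.123,"z": 0,"wx": 0,"wy": 0,"wz": -0.2,"jaw": 0},
  {"x": -0.06,"y": -0.123,"z": 0,"wx": 0,"wy": 0,"wz": -0.2,"jaw": 0},
])

```text
time: 2.22
ee_pos: [0.564, -0.0731, 0.309]
ee_rot: [-0.001, -0.173, 0.985, -0.001]
wrist_force: [-0.8, 0.7, -0.3]
finger_gap: 0.0003
```

```bash
python3 -c "
from h import *
show(); print(rel((0,-.145,.31)))
for n in ('top','side','wrist'):
    im=arm.camera(n); cv2.imwrite(f'pics/{n}1.png',im[:,:,::-1])
a=cv2.imread('pics/top1.png')[120:270,220:420];b=cv2.imread('pics/side1.png')[120:270,240:440]
cv2.imwrite('pics/ts1.png',np.hstack([cv2.resize(a,(400,300)),cv2.resize(b,(400,300))]))"
```

```text
t 2.23 tcp mount [-0.0004 -0.1463  0.309 ] F [-0.8  0.7 -0.3] gap 0.0003 j [-0.34  0.3   0.5   1.62 -0.15  1.27  2.11]
(array([-0.0004,  0.0013, -0.001 ]), array([-0.08, -0.09, -0.32]))
```

View pics/ts1.png

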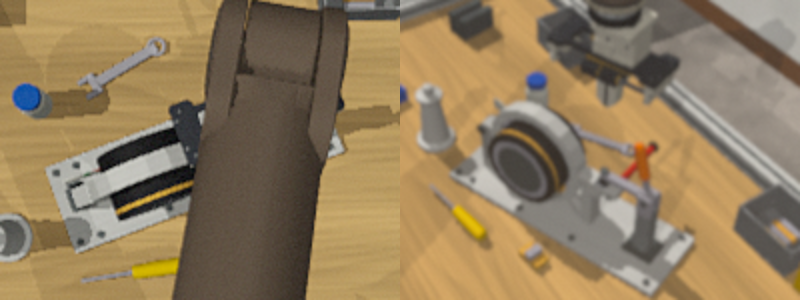

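View pics/wrist1.png

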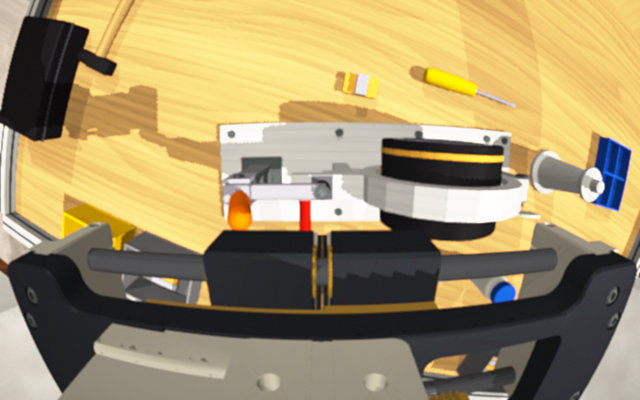

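The wrist view shows the lever end at about (240,200), the foot at (321,188) and the red bar at (305,212). I'll check the pose against the wrist camera.

```bash
python3 -c "
from h import *
K,R,t=cam('wrist'); print(K[0],K[1], (-R.T@t), w2m(-R.T@t), R.T[:,2])
for nm,q in dict(levend=(0,-.205,.256),lt=(0,-.209,.242),piv=(0,-.235,.145),knob=(.13,-.165,.1205),bar0=(.02,-.165,.1205),barrelback=(.045,0,.187),barrelfront=(-.055,0,.187)).items():
    p=R@m2w(q)+t; th=np.arctan2(np.hypot(p[0],p[1]),p[2]); ph=np.arctan2(p[1],p[0]); print(nm,(K[0,0]*th*np.cos(ph)+K[0,2]).round(1),(K[1,1]*th*np.sin(ph)+K[1,2]).round(1))
im=cv2.imread('pics/wrist1.png')[110:310,200:540]
cv2.imwrite('pics/w1z.png',cv2.resize(im,None,fx=2.35,fy=2.35,interpolation=cv2.INTER_CUBIC))
"
```

```text
[309.70691629   0.         321.79617678] [  0.         309.70691629 204.8706082 ] [ 0.50149676 -0.09259137  0.46777977] [-0.0657661  -0.14296846  0.46777977] [ 0.23139031  0.08634366 -0.96902183]
levend 237.0 220.5
lt 236.7 215.2
piv 237.1 190.3
knob 304.3 286.5
bar0 302.4 202.6
barrelback 458.9 241.2
barrelfront 468.2 144.2
```

View pics/w1z.png

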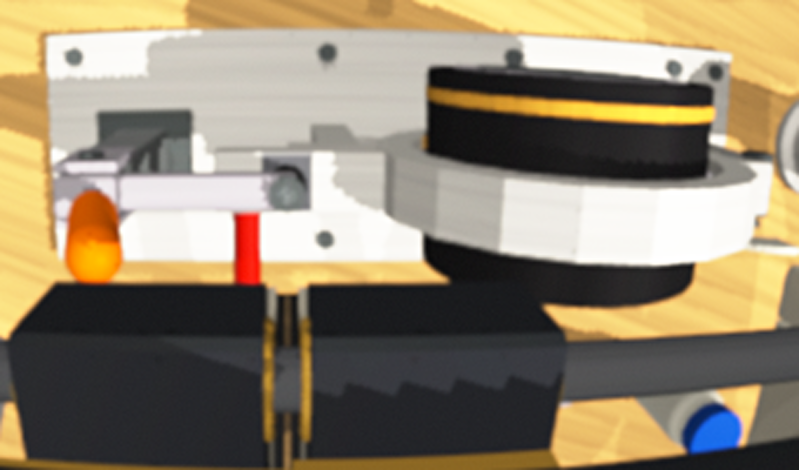

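send_rows([
  {"x": 0,"y": 0,"z": 0.04,"wx": 0,"wy": 0,"wz": -0.3,"jaw": 0},
  {"x": 0,"y": 0,"z": 0.073,"wx": 0,"wy": 0,"wz": -0.3,"jaw": 0},
  {"x": 0,"y": -0.01,"z": 0.073,"wx": 0,"wy": 0,"wz": -0.3,"jaw": 0},
  {"x": 0,"y": -0.025,"z": 0.073,"wx": 0,"wy": 0,"wz": -0.3,"jaw": 0},
  {"x": 0,"y": -0.04,"z": 0.073,"wx": 0,"wy": 0,"wz": -0.3,"jaw": 0},
])

```text
time: 3.0
ee_pos: [0.5786, -0.1086, 0.2391]
ee_rot: [0.002, -0.178, 0.984, 0.0]
wrist_force: [-14.8, 14.7, 46.6]
finger_gap: 0.0005
```

```bash
python3 -c "
from h import *
show()
for n in ('side','wrist'):
    im=arm.camera(n); cv2.imwrite(f'pics/{n}2.png',im[:,:,::-1])
a=cv2.imread('pics/wrist2.png')[110:310,200:400];b=cv2.imread('pics/side2.png')[130:250,290:410]
cv2.imwrite('pics/ts2.png',np.hstack([cv2.resize(a,(400,400)),cv2.resize(b,(400,400))]))"
```

```text
t 3.0 tcp mount [ 0.0011 -0.1846  0.2391] F [-14.8  14.7  46.6] gap 0.0005 j [-0.26  0.38  0.49  1.68 -0.2   1.13  2.22]
```

View pics/ts2.png

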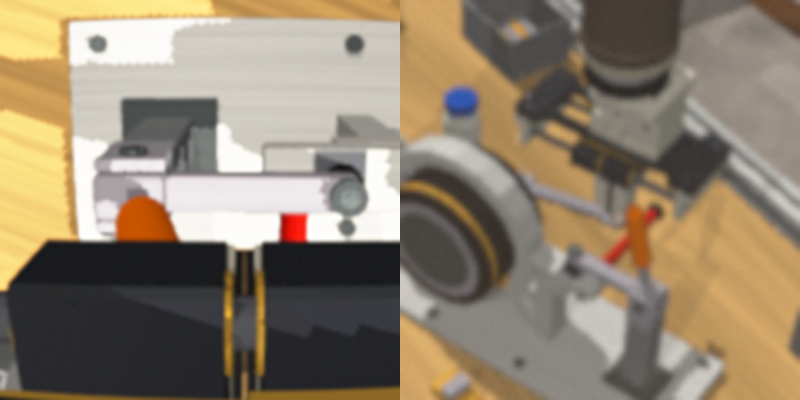

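Unexpected 47 N upward on the wrist, so I'll back off and look.

send_rows([
  {"x": 0,"y": 0.03,"z": -0.01,"wx": 0,"wy": 0,"wz": 0,"jaw": 0},
  {"x": 0,"y": 0.03,"z": -0.03,"wx": 0,"wy": 0,"wz": 0,"jaw": 0},
])

```text
time: 3.35
ee_pos: [0.5667, -0.0785, 0.2677]
ee_rot: [0.0, -0.178, 0.984, 0.001]
wrist_force: [0.3, -0.4, -0.2]
finger_gap: 0.0005
```

```bash
python3 -c "
from h import *
s=show(); print(s['torque'],s['effort'])
for n in ('side','wrist'):
    im=arm.camera(n); cv2.imwrite(f'pics/{n}3.png',im[:,:,::-1])
a=cv2.imread('pics/wrist3.png')[110:310,200:400];b=cv2.imread('pics/side3.png')[130:250,290:410]
cv2.imwrite('pics/ts3.png',np.hstack([cv2.resize(a,(400,400)),cv2.resize(b,(400,400))]))
show()"
```

```text
t 3.35 tcp mount [ 0.0003 -0.1524  0.2677] F [ 0.3 -0.4 -0.2] gap 0.0005 j [-0.32  0.33  0.49  1.68 -0.17  1.18  2.15]
[0.0549352  0.00829111 0.03764279] [ -0.44236472 -53.32351327   5.11898249 -29.83304501  -0.16984619
  -0.72409797  -0.29526321]
t 3.45 tcp mount [ 0.0012 -0.1551  0.2698] F [ 0.5 -0.8  0.5] gap 0.0004 j [-0.32  0.33  0.5   1.67 -0.17  1.18  2.15]
```

View pics/ts3.png

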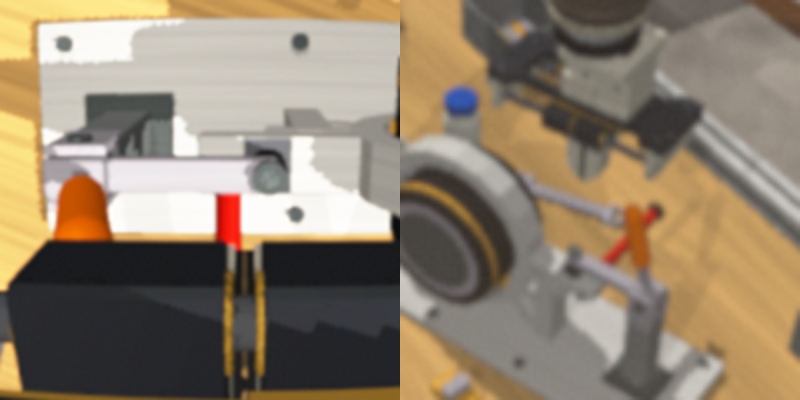

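```bash
python3 -c "
from h import *
a=cv2.imread('pics/side1.png')[120:180,500-190:400];b=cv2.imread('pics/side3.png')[130:190,420-110:400]
cv2.imwrite('pics/f3.png',np.vstack([cv2.resize(a,None,fx=5,fy=5,interpolation=cv2.INTER_CUBIC),cv2.resize(b,None,fx=5,fy=5,interpolation=cv2.INTER_CUBIC)]))
p=(0,-.152,.2677)
for dz in (0,.019,.066): print(proj('side',m2w((0,-.1524,.2677+dz))))
"
```

```text
[346.19670558 181.59656544]
[346.48999919 177.1777499 ]
[347.24618993 165.78484079]
```

View pics/f3.png

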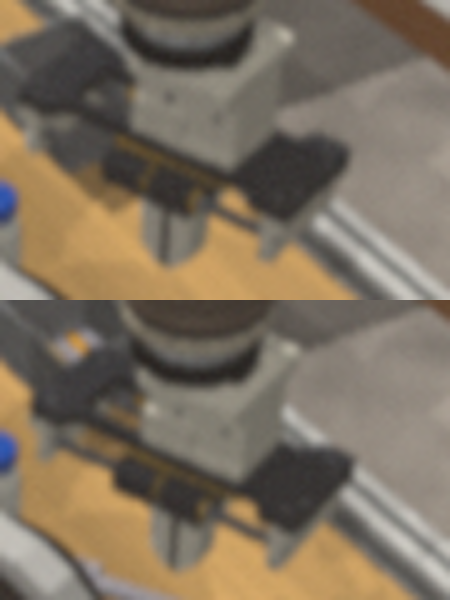

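```bash
python3 -c "
from h import *
for sg in (-1,1):
  for z in (.27,.30,.334): print(sg,z,proj('side',m2w((0,-.1524+sg*.095,z))), proj('side',m2w((.0375,-.1524+sg*.095,z))),proj('side',m2w((-.0375,-.1524+sg*.095,z))))
"
```

```text
-1 0.27 [371.96227343 193.65937728] [378.20035759 186.87055716] [365.48624886 200.70714462]
-1 0.3 [372.94930773 186.59799012] [379.28834677 179.81139838] [366.36366812 193.64859309]
-1 0.334 [374.11556202 178.25443715] [380.57288227 171.4769956 ] [367.40124638 185.30161461]
1 0.27 [322.24998595 169.3306648 ] [328.92367388 163.41237267] [315.33934833 175.45908626]
1 0.3 [322.26588408 162.31602345] [329.05838274 156.41452657] [315.22775821 168.43092754]
1 0.334 [322.28461471 154.05161004] [329.21698462 148.17548834] [315.0961941  160.14476938]
```

The fingertips taper on their backs, so the lever was riding on the slope. I'll turn the tool 90° and push with the flat side of the fingers, lower down.

send_rows([
  {"x": 0,"y": 0.003,"z": 0,"wx": 0,"wy": 0,"wz": 10,"jaw": 0},
  {"x": 0,"y": 0.003,"z": 0,"wx": 0,"wy": 0,"wz": 20,"jaw": 0},
  {"x": 0,"y": 0.003,"z": 0,"wx": 0,"wy": 0,"wz": 30,"jaw": 0},
  {"x": 0,"y": 0.003,"z": 0,"wx": 0,"wy": 0,"wz": 40,"jaw": 0},
  {"x": 0,"y": 0.003,"z": 0,"wx": 0,"wy": 0,"wz": 50,"jaw": 0},
])

```text
time: 4.08
ee_pos: [0.5661, -0.0782, 0.2669]
ee_rot: [0.0, 0.258, 0.966, -0.0]
wrist_force: [0.1, 0.2, 0.1]
finger_gap: 0.0006
```

send_rows([
  {"x": 0,"y": 0,"z": 0,"wx": 0,"wy": 0,"wz": 10,"jaw": 0},
  {"x": 0,"y": 0,"z": 0,"wx": 0,"wy": 0,"wz": 20,"jaw": 0},
  {"x": 0,"y": 0,"z": 0,"wx": 0,"wy": 0,"wz": 30,"jaw": 0},
  {"x": 0,"y": 0,"z": 0,"wx": 0,"wy": 0,"wz": 40,"jaw": 0},
])

```text
time: 4.58
ee_pos: [0.5661, -0.0782, 0.2669]
ee_rot: [0.001, 0.573, 0.819, 0.0]
wrist_force: [0.8, -0.1, 0.4]
finger_gap: 0.0006
```

```bash
python3 -c "
from h import *
show(); print(rel((0,-.155,.222),des()*Ro.from_euler('z',90,degrees=True)))
for n in ('side','wrist'):
    im=arm.camera(n); cv2.imwrite(f'pics/{n}4.png',im[:,:,::-1])
a=cv2.imread('pics/wrist4.png')[50:350,100:500];b=cv2.imread('pics/side4.png')[130:250,290:410]
cv2.imwrite('pics/ts4.png',np.hstack([cv2.resize(a,(400,300)),cv2.resize(b,(300,300))]))"
```

```text
t 4.58 tcp mount [-2.000e-04 -1.518e-01  2.669e-01] F [ 0.8 -0.1  0.4] gap 0.0006 j [-0.57  0.39  0.86  1.7  -0.32  1.2   0.72]
(array([-0.0032,  0.0002,  0.0449]), array([ 0.04,  0.05, -0.18]))
```

View pics/ts4.png

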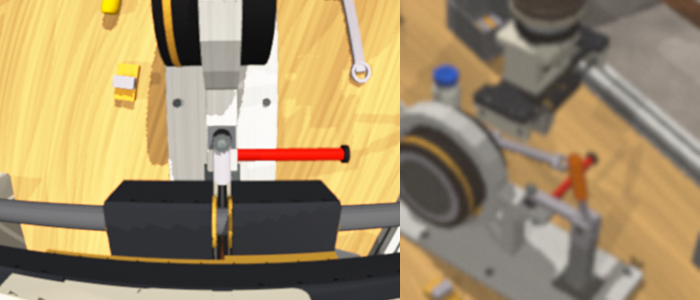

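send_rows([
  {"x": 0,"y": 0,"z": 0.025,"wx": 0,"wy": 0,"wz": 0,"jaw": 0},
  {"x": 0,"y": 0,"z": 0.045,"wx": 0,"wy": 0,"wz": 0,"jaw": 0},
  {"x": -0.015,"y": 0,"z": 0.045,"wx": 0,"wy": 0,"wz": 0,"jaw": 0},
  {"x": -0.03,"y": 0,"z": 0.045,"wx": 0,"wy": 0,"wz": 0,"jaw": 0},
  {"x": -0.04,"y": 0,"z": 0.045,"wx": 0,"wy": 0,"wz": 0,"jaw": 0},
])

```text
time: 5.3
ee_pos: [0.5803, -0.1156, 0.2228]
ee_rot: [0.0, 0.57, 0.821, 0.001]
wrist_force: [-3.9, 5.6, 4.6]
finger_gap: 0.0003
```

```bash
python3 -c "
from h import *
show()
im=arm.camera('side'); cv2.imwrite('pics/side5.png',cv2.resize(im[130:250,290:410,::-1],(480,480)))"
```

```text
t 5.3 tcp mount [ 2.000e-04 -1.918e-01  2.228e-01] F [-3.9  5.6  4.6] gap 0.0003 j [-0.45  0.47  0.82  1.71 -0.38  1.13  0.84]
```

View pics/side5.png

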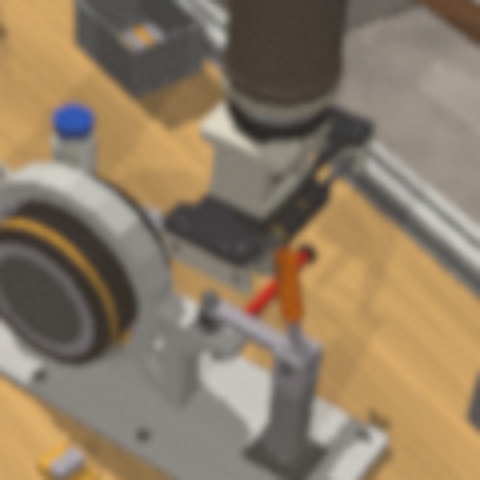

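send_rows([
  {"x": -0.014,"y": 0,"z": 0,"wx": 0,"wy": 0,"wz": 0,"jaw": 0},
  {"x": -0.028,"y": 0,"z": 0,"wx": 0,"wy": 0,"wz": 0,"jaw": 0},
  {"x": -0.042,"y": 0,"z": 0,"wx": 0,"wy": 0,"wz": 0,"jaw": 0},
  {"x": -0.055,"y": 0,"z": 0,"wx": 0,"wy": 0,"wz": 0,"jaw": 0},
  {"x": -0.066,"y": 0,"z": 0,"wx": 0,"wy": 0,"wz": 0,"jaw": 0},
])

```text
time: 5.98
ee_pos: [0.6032, -0.1779, 0.2219]
ee_rot: [0.001, 0.571, 0.821, -0.0]
wrist_force: [-0.0, -0.8, -0.2]
finger_gap: 0.0004
```

```bash
python3 -c "
from h import *
show()
im=arm.camera('side'); cv2.imwrite('pics/side6.png',cv2.resize(im[130:250,290:410,::-1],(480,480)))"
```

```text
t 5.97 tcp mount [ 2.000e-04 -2.582e-01  2.219e-01] F [-0.  -0.8 -0.2] gap 0.0004 j [-0.32  0.53  0.81  1.61 -0.41  1.17  0.94]
```

View pics/side6.png

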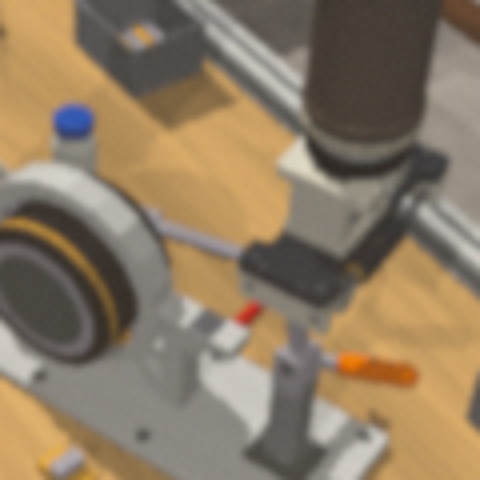

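Clamp is over: the lever is laid out at about (375,368) and the wrist force is zero. Next I'll raise, turn another quarter turn with the jaws open, and go above the bar.

send_rows([
  {"x": 0,"y": 0,"z": -0.06,"wx": 0,"wy": 0,"wz": 0,"jaw": 0},
  {"x": 0,"y": 0,"z": -0.11,"wx": 0,"wy": 0,"wz": 0,"jaw": 0},
  {"x": 0.02,"y": 0.02,"z": -0.11,"wx": 0,"wy": 0,"wz": 10,"jaw": 1},
  {"x": 0.04,"y": 0.04,"z": -0.11,"wx": 0,"wy": 0,"wz": 20,"jaw": 1},
  {"x": 0.06,"y": 0.06,"z": -0.11,"wx": 0,"wy": 0,"wz": 30,"jaw": 1},
])

```text
time: 6.65
ee_pos: [0.6385, -0.0985, 0.332]
ee_rot: [0.0, 0.765, 0.644, 0.0]
wrist_force: [0.9, 0.3, 0.0]
finger_gap: 0.0257
```

send_rows([
  {"x": 0,"y": 0,"z": 0,"wx": 0,"wy": 0,"wz": 10,"jaw": 1},
  {"x": 0,"y": 0,"z": 0,"wx": 0,"wy": 0,"wz": 20,"jaw": 1},
  {"x": 0,"y": 0,"z": 0,"wx": 0,"wy": 0,"wz": 30,"jaw": 1},
  {"x": 0,"y": 0,"z": 0,"wx": 0,"wy": 0,"wz": 40,"jaw": 1},
  {"x": 0,"y": 0,"z": 0,"wx": 0,"wy": 0,"wz": 50,"jaw": 1},
])

```text
time: 7.28
ee_pos: [0.6382, -0.0992, 0.3318]
ee_rot: [0.0, 0.966, 0.26, 0.0]
wrist_force: [0.3, 0.1, -0.3]
finger_gap: 0.0762
```

```bash
python3 -c "
from h import *
show(); print(rel((.09,-.165,.24),des()*Ro.from_euler('z',180,degrees=True)))
for n in ('side','wrist'):
    im=arm.camera(n); cv2.imwrite(f'pics/{n}7.png',im[:,:,::-1])
a=cv2.imread('pics/wrist7.png')[50:350,100:500];b=cv2.imread('pics/side7.png')[130:250,290:410]
cv2.imwrite('pics/ts7.png',np.hstack([cv2.resize(a,(400,300)),cv2.resize(b,(400,400))[:300]]))"
```

```text
t 7.28 tcp mount [ 0.0602 -0.1965  0.3318] F [ 0.3  0.1 -0.3] gap 0.0762 j [-0.59  0.63  1.21  1.41 -0.58  1.5  -0.45]
(array([ 0.0348, -0.0259,  0.0918]), array([ 0.03, -0.  ,  9.9 ]))
```

View pics/ts7.png

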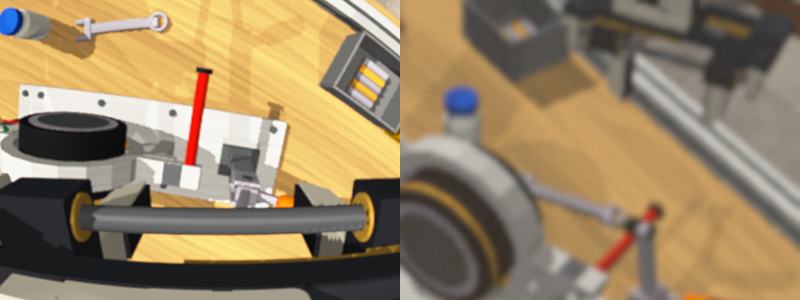

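j3 has reached 1.21, near its 1.32 limit, so I'll take the other half turn instead, where j3 was about 0.5.

send_rows([
  {"x": 0.03,"y": -0.02,"z": 0,"wx": 0,"wy": 0,"wz": -10,"jaw": 1},
  {"x": 0.035,"y": -0.026,"z": 0.01,"wx": 0,"wy": 0,"wz": -20,"jaw": 1},
  {"x": 0.035,"y": -0.026,"z": 0.02,"wx": 0,"wy": 0,"wz": -30,"jaw": 1},
  {"x": 0.035,"y": -0.026,"z": 0.03,"wx": 0,"wy": 0,"wz": -40,"jaw": 1},
  {"x": 0.035,"y": -0.026,"z": 0.03,"wx": 0,"wy": 0,"wz": -50,"jaw": 1},
])

```text
time: 8.0
ee_pos: [0.6548, -0.0588, 0.301]
ee_rot: [-0.0, 0.76, 0.65, -0.0]
wrist_force: [-0.6, -0.5, -0.5]
finger_gap: 0.0918
```

send_rows([
  {"x": 0,"y": 0,"z": 0,"wx": 0,"wy": 0,"wz": -10,"jaw": 1},
  {"x": 0,"y": 0,"z": 0,"wx": 0,"wy": 0,"wz": -20,"jaw": 1},
  {"x": 0,"y": 0,"z": 0,"wx": 0,"wy": 0,"wz": -30,"jaw": 1},
  {"x": 0,"y": 0,"z": 0,"wx": 0,"wy": 0,"wz": -40,"jaw": 1},
  {"x": 0,"y": 0,"z": 0,"wx": 0,"wy": 0,"wz": -50,"jaw": 1},
])

```text
time: 8.62
ee_pos: [0.6551, -0.0591, 0.302]
ee_rot: [0.0, 0.414, 0.91, 0.0]
wrist_force: [0.5, 0.3, 0.1]
finger_gap: 0.0917
```

send_rows([
  {"x": 0,"y": 0,"z": 0,"wx": 0,"wy": 0,"wz": -10,"jaw": 1},
  {"x": 0,"y": 0,"z": 0,"wx": 0,"wy": 0,"wz": -20,"jaw": 1},
  {"x": 0,"y": 0,"z": 0,"wx": 0,"wy": 0,"wz": -30,"jaw": 1},
  {"x": 0,"y": 0,"z": 0,"wx": 0,"wy": 0,"wz": -40,"jaw": 1},
  {"x": 0,"y": 0,"z": 0,"wx": 0,"wy": 0,"wz": -50,"jaw": 1},
])

```text
time: 9.25
ee_pos: [0.6552, -0.0592, 0.3021]
ee_rot: [0.0, -0.009, 1.0, -0.0]
wrist_force: [1.0, 0.6, -0.3]
finger_gap: 0.0917
```

```bash
python3 -c "
from h import *
show(); print(rel((.09,-.165,.24)))
for n in ('side','wrist'):
    im=arm.camera(n); cv2.imwrite(f'pics/{n}8.png',im[:,:,::-1])
a=cv2.imread('pics/wrist8.png')[50:350,100:500];b=cv2.imread('pics/side8.png')[130:250,290:410]
cv2.imwrite('pics/ts8.png',np.hstack([cv2.resize(a,(400,300)),cv2.resize(b,(400,400))[:300]]))
show()"
```

```text
t 9.25 tcp mount [ 0.09   -0.1648  0.3021] F [ 1.   0.6 -0.3] gap 0.0917 j [-0.32  0.47  0.52  1.4  -0.23  1.33  1.8 ]
(array([-0.    , -0.0002,  0.0621]), array([ -0.03,   0.05, -19.19]))
t 9.35 tcp mount [ 0.0899 -0.1649  0.3021] F [ 0.2 -0.4  0.4] gap 0.0919 j [-0.32  0.47  0.52  1.4  -0.23  1.33  1.79]
```

View pics/ts8.png

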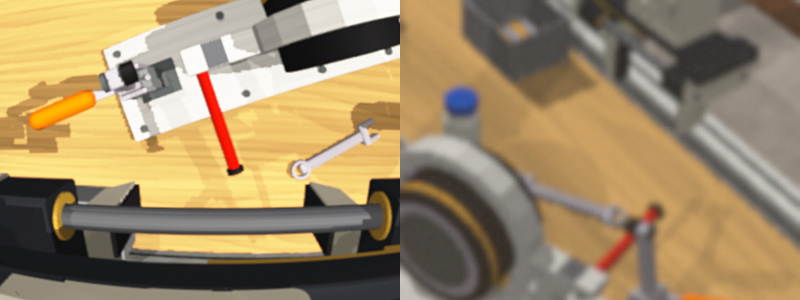

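send_rows([
  {"x": 0,"y": 0,"z": 0.03,"wx": 0,"wy": 0,"wz": -10,"jaw": 1},
  {"x": 0,"y": 0,"z": 0.07,"wx": 0,"wy": 0,"wz": -19.2,"jaw": 1},
  {"x": 0,"y": 0,"z": 0.12,"wx": 0,"wy": 0,"wz": -19.2,"jaw": 1},
  {"x": 0,"y": 0,"z": 0.14,"wx": 0,"wy": 0,"wz": -19.2,"jaw": 1},
  {"x": 0,"y": 0,"z": 0.14,"wx": 0,"wy": 0,"wz": -19.2,"jaw": 1},
])

```text
time: 9.98
ee_pos: [0.654, -0.0589, 0.1602]
ee_rot: [-0.002, -0.17, 0.985, 0.0]
wrist_force: [0.7, 0.8, 0.4]
finger_gap: 0.0922
```

```bash
python3 -c "
from h import *
show(); print(rel((.09,-.165,.1015)))
im=arm.camera('wrist'); cv2.imwrite('pics/wrist9.png',im[:,:,::-1])
K,R,t=cam('wrist')
for q in [(.02,-.165,.1205),(.05,-.165,.1205),(.125,-.165,.1205)]:
    p=R@m2w(q)+t; th=np.arctan2(np.hypot(p[0],p[1]),p[2]); ph=np.arctan2(p[1],p[0]); print(q,(K[0,0]*th*np.cos(ph)+K[0,2]).round(1),(K[1,1]*th*np.sin(ph)+K[1,2]).round(1))
hsv=cv2.cvtColor(im,cv2.COLOR_RGB2HSV);H,S,V=cv2.split(hsv);m=((H<5)|(H>175))&(S>170)&(V>90)
for r in range(150,330,8):
    c=np.where(m[r,250:400])[0]+250
    if len(c): print(r,c.min(),c.max(),len(c),end='; ')
"
```

```text
t 9.97 tcp mount [ 0.089  -0.1641  0.1602] F [0.7 0.8 0.4] gap 0.0922 j [-0.25  0.56  0.4   1.59 -0.24  1.04  2.13]
(array([-0.0012, -0.0009,  0.0587]), array([ 0.05, -0.17, -0.66]))
(0.02, -0.165, 0.1205) 320.4 121.0
(0.05, -0.165, 0.1205) 321.0 167.3
(0.125, -0.165, 0.1205) 322.3 272.3
150 313 332 20; 158 313 332 20; 166 313 332 20; 174 314 332 19; 182 314 332 19; 190 314 332 19; 198 314 331 18; 206 314 331 18; 214 314 331 18; 222 315 331 17; 230 314 332 19; 238 315 332 18; 246 315 332 18; 254 315 332 18;
```

View pics/wrist9.png

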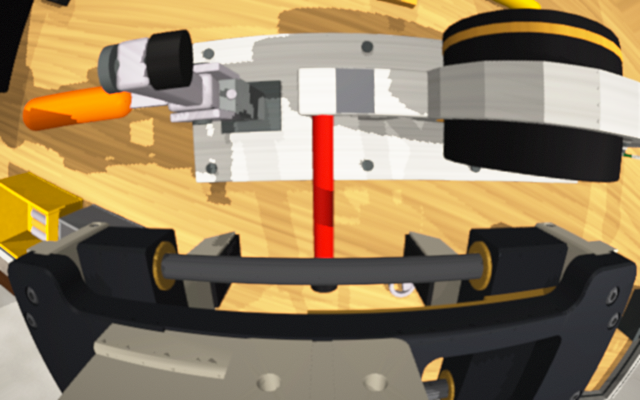

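The bar is centred between the fingers to within about 1.5 mm: column 323 against 321 predicted. Descend and grip.

send_rows([
  {"x": -0.001,"y": 0,"z": 0.03,"wx": 0,"wy": 0,"wz": -0.6,"jaw": 1},
  {"x": -0.001,"y": 0,"z": 0.058,"wx": 0,"wy": 0,"wz": -0.6,"jaw": 1},
  {"x": -0.001,"y": 0,"z": 0.058,"wx": 0,"wy": 0,"wz": -0.6,"jaw": 1},
])

```text
time: 10.4
ee_pos: [0.6555, -0.0585, 0.1035]
ee_rot: [-0.001, -0.176, 0.984, 0.0]
wrist_force: [-0.4, 0.2, 0.9]
finger_gap: 0.0916
```

send_rows([
  {"x": 0,"y": 0,"z": 0,"wx": 0,"wy": 0,"wz": 0,"jaw": 0},
  {"x": 0,"y": 0,"z": 0,"wx": 0,"wy": 0,"wz": 0,"jaw": 0},
  {"x": 0,"y": 0,"z": 0,"wx": 0,"wy": 0,"wz": 0,"jaw": 0},
  {"x": 0,"y": 0,"z": 0,"wx": 0,"wy": 0,"wz": 0,"jaw": 0},
  {"x": 0,"y": 0,"z": 0,"wx": 0,"wy": 0,"wz": 0,"jaw": 0},
], newtons=30)

```text
time: 11.02
ee_pos: [0.656, -0.0586, 0.1039]
ee_rot: [0.0, -0.176, 0.984, 0.0]
wrist_force: [0.2, -1.0, -0.1]
finger_gap: 0.0463
```

send_rows([
  {"x": 0,"y": 0,"z": 0,"wx": 0,"wy": 0,"wz": 0,"jaw": 0},
  {"x": 0,"y": 0,"z": 0,"wx": 0,"wy": 0,"wz": 0,"jaw": 0},
  {"x": 0,"y": 0,"z": 0,"wx": 0,"wy": 0,"wz": 0,"jaw": 0},
])

```text
time: 11.4
ee_pos: [0.6559, -0.0586, 0.1037]
ee_rot: [-0.0, -0.176, 0.984, 0.0]
wrist_force: [-0.1, 0.3, -0.7]
finger_gap: 0.0163
```

```bash
python3 -c "
from h import *
s=show(); print(w2m(s['ee_pos']+tr(s).apply([0,0,-.019])), s['effort'])
a=arm.camera('wrist')[50:350,100:500];b=arm.camera('side')[130:250,290:410]
cv2.imwrite('pics/ts10.png',np.hstack([cv2.resize(a,(400,300)),cv2.resize(b,(400,400))[:300]])[:,:,::-1])
"
```

```text
t 11.4 tcp mount [ 0.0909 -0.1645  0.1037] F [-0.1  0.3 -0.7] gap 0.0163 j [-0.23  0.62  0.37  1.64 -0.27  0.93  2.16]
[ 0.09088215 -0.1645018   0.12266717] [-1.49710941e-03 -7.31106663e+01  8.24238181e+00 -2.68469399e+01
  7.46757933e-02  5.04623470e-02 -3.38055743e-04]
```

View pics/ts10.png

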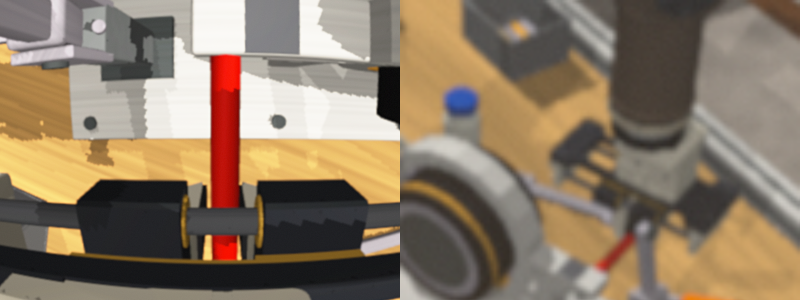

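```bash
python3 -c "
import numpy as np
f=lambda d:np.array([-290*np.cos(np.radians(d))+8.5*np.sin(np.radians(d)),290*np.sin(np.radians(d))+8.5*np.cos(np.radians(d))])
for a,l in ((0,(.5,1.5,3,4.5,6)),(6,(8,10,12,14,16)),(16,(18.5,21,23.5,26,28.5)),(28.5,(31,33.5,36,38.5,40.5)),(40.5,(42,43,44,45,45))):
    print(a,[(x,*(f(x)-f(a)).round(1)) for x in l])
"
```

```text
0 [(0.5, np.float64(0.1), np.float64(2.5)), (1.5, np.float64(0.3), np.float64(7.6)), (3, np.float64(0.8), np.float64(15.2)), (4.5, np.float64(1.6), np.float64(22.7)), (6, np.float64(2.5), np.float64(30.3))]
6 [(8, np.float64(1.5), np.float64(10.0)), (10, np.float64(3.4), np.float64(20.0)), (12, np.float64(5.6), np.float64(29.8)), (14, np.float64(8.2), np.float64(39.6)), (16, np.float64(11.1), np.float64(49.3))]
16 [(18.5, np.float64(4.1), np.float64(12.0)), (21, np.float64(8.7), np.float64(23.8)), (23.5, np.float64(13.9), np.float64(35.3)), (26, np.float64(19.5), np.float64(46.7)), (28.5, np.float64(25.6), np.float64(57.7))]
28.5 [(31, np.float64(6.6), np.float64(10.8)), (33.5, np.float64(13.7), np.float64(21.3)), (36, np.float64(21.2), np.float64(31.5)), (38.5, np.float64(29.1), np.float64(41.3)), (40.5, np.float64(35.8), np.float64(49.0))]
40.5 [(42, np.float64(5.2), np.float64(5.6)), (43, np.float64(8.7), np.float64(9.2)), (44, np.float64(12.3), np.float64(12.8)), (45, np.float64(15.9), np.float64(16.3)), (45, np.float64(15.9), np.float64(16.3))]
```

send_rows([
  {"x": 0,"y": 0,"z": 0.001,"wx": 0,"wy": 0,"wz": 0,"jaw": 0},
  {"x": 0,"y": 0,"z": 0.001,"wx": 0,"wy": 0,"wz": 0,"jaw": 0},
  {"x": 0,"y": 0,"z": 0.001,"wx": 0,"wy": 0,"wz": 0,"jaw": 0},
], newtons=30)

```text
time: 11.88
ee_pos: [0.6555, -0.0574, 0.1035]
ee_rot: [-0.0, -0.176, 0.984, 0.001]
wrist_force: [-5.7, 4.3, 10.3]
finger_gap: 0.0128
```

send_rows([
  {"x": 0,"y": 0.001,"z": -0.003,"wx": 0,"wy": 0,"wz": 0,"jaw": 0},
  {"x": 0,"y": 0.001,"z": -0.008,"wx": 0,"wy": 0,"wz": 0,"jaw": 0},
  {"x": 0,"y": 0.002,"z": -0.015,"wx": 0,"wy": 0,"wz": 0,"jaw": 0},
  {"x": 0,"y": 0.002,"z": -0.023,"wx": 0,"wy": 0,"wz": 0,"jaw": 0},
  {"x": 0,"y": 0.003,"z": -0.03,"wx": 0,"wy": 0,"wz": 0,"jaw": 0},
])

```text
time: 12.5
ee_pos: [0.6547, -0.0552, 0.1331]
ee_rot: [-0.0, -0.176, 0.984, 0.0]
wrist_force: [0.9, 3.7, -4.9]
finger_gap: 0.013
```

```bash
python3 -c "
from h import *
s=show(); print(w2m(s['ee_pos']+tr(s).apply([0,0,-.019])), s['torque'])
a=arm.camera('wrist')[50:350,100:500];b=arm.camera('side')[130:250,270:390]
cv2.imwrite('pics/ts11.png',np.hstack([cv2.resize(a,(400,300)),cv2.resize(b,(400,400))[:300]])[:,:,::-1])
"
```

```text
t 12.5 tcp mount [ 0.0909 -0.1609  0.1331] F [ 0.9  3.7 -4.9] gap 0.013 j [-0.25  0.59  0.39  1.62 -0.25  0.99  2.15]
[ 0.09090889 -0.16092055  0.15211718] [ 0.57449313 -0.07255131 -0.10949773]
```

View pics/ts11.png

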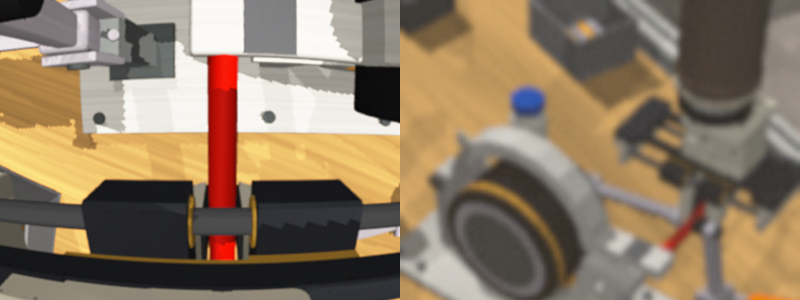

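Lifting works: the load is about 5 N and the half ring is following. Continue along the arc.

send_rows([
  {"x": 0,"y": 0.0015,"z": -0.01,"wx": 0,"wy": 0,"wz": 0,"jaw": 0},
  {"x": 0,"y": 0.003,"z": -0.02,"wx": 0,"wy": 0,"wz": 0,"jaw": 0},
  {"x": 0,"y": 0.0055,"z": -0.03,"wx": 0,"wy": 0,"wz": 0,"jaw": 0},
  {"x": 0,"y": 0.008,"z": -0.04,"wx": 0,"wy": 0,"wz": 0,"jaw": 0},
  {"x": 0,"y": 0.011,"z": -0.049,"wx": 0,"wy": 0,"wz": 0,"jaw": 0},
])

```text
time: 13.22
ee_pos: [0.6511, -0.0454, 0.1825]
ee_rot: [0.0, -0.176, 0.984, -0.0]
wrist_force: [0.5, 4.0, -6.2]
finger_gap: 0.013
```

send_rows([
  {"x": 0,"y": 0.004,"z": -0.012,"wx": 0,"wy": 0,"wz": 0,"jaw": 0},
  {"x": 0,"y": 0.0085,"z": -0.024,"wx": 0,"wy": 0,"wz": 0,"jaw": 0},
  {"x": 0,"y": 0.014,"z": -0.035,"wx": 0,"wy": 0,"wz": 0,"jaw": 0},
  {"x": 0,"y": 0.0195,"z": -0.047,"wx": 0,"wy": 0,"wz": 0,"jaw": 0},
  {"x": 0,"y": 0.0255,"z": -0.058,"wx": 0,"wy": 0,"wz": 0,"jaw": 0},
])

```text
time: 13.85
ee_pos: [0.6426, -0.0222, 0.241]
ee_rot: [0.001, -0.175, 0.984, -0.001]
wrist_force: [2.2, -0.8, -3.2]
finger_gap: 0.013
```

```bash
python3 -c "
from h import *
s=show(); g=w2m(s['ee_pos']+tr(s).apply([0,0,-.019])); d=g-np.array([0,.125,.112]); print(g,'angle',np.degrees(np.arctan2(d[2],-d[1]))-1.68,'r',np.hypot(d[1],d[2]), s['torque'])
a=arm.camera('wrist')[50:350,100:500];b=arm.camera('side')[130:250,270:390]
cv2.imwrite('pics/ts12.png',np.hstack([cv2.resize(a,(400,300)),cv2.resize(b,(400,400))[:300]])[:,:,::-1])
"
```

```text
t 13.85 tcp mount [ 0.091  -0.1257  0.241 ] F [ 2.2 -0.8 -3.2] gap 0.013 j [-0.33  0.47  0.42  1.53 -0.2   1.18  2.05]
[ 0.09093895 -0.12571445  0.25996224] angle 28.867505455032216 r 0.2911194917760278 [-0.47638708 -0.65239052 -0.03109162]
```

View pics/ts12.png

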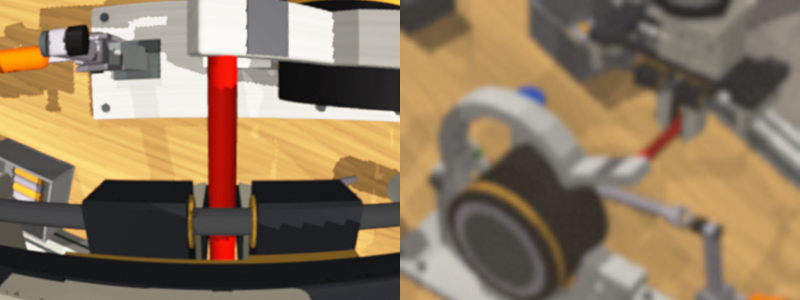

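send_rows([
  {"x": 0,"y": 0.0065,"z": -0.011,"wx": 0,"wy": 0,"wz": 0,"jaw": 0},
  {"x": 0,"y": 0.0135,"z": -0.021,"wx": 0,"wy": 0,"wz": 0,"jaw": 0},
  {"x": 0,"y": 0.021,"z": -0.0315,"wx": 0,"wy": 0,"wz": 0,"jaw": 0},
  {"x": 0,"y": 0.029,"z": -0.041,"wx": 0,"wy": 0,"wz": 0,"jaw": 0},
  {"x": 0,"y": 0.036,"z": -0.049,"wx": 0,"wy": 0,"wz": 0,"jaw": 0},
])

```text
time: 14.58
ee_pos: [0.6308, 0.0098, 0.2903]
ee_rot: [0.001, -0.175, 0.985, -0.002]
wrist_force: [3.8, -6.3, 2.2]
finger_gap: 0.0131
```

send_rows([
  {"x": 0,"y": 0.005,"z": -0.0055,"wx": 0,"wy": 0,"wz": 0,"jaw": 0},
  {"x": 0,"y": 0.009,"z": -0.009,"wx": 0,"wy": 0,"wz": 0,"jaw": 0},
  {"x": 0,"y": 0.0125,"z": -0.013,"wx": 0,"wy": 0,"wz": 0,"jaw": 0},
  {"x": 0,"y": 0.015,"z": -0.0155,"wx": 0,"wy": 0,"wz": 0,"jaw": 0},
  {"x": 0,"y": 0.015,"z": -0.0155,"wx": 0,"wy": 0,"wz": 0,"jaw": 0},
])

```text
time: 15.2
ee_pos: [0.6259, 0.0233, 0.3061]
ee_rot: [0.002, -0.174, 0.985, -0.002]
wrist_force: [3.4, -7.2, 4.2]
finger_gap: 0.0127
```

```bash
cat > chk.py <<'E'
from h import *
import sys
k=sys.argv[1]
s=show(); g=w2m(s['ee_pos']+tr(s).apply([0,0,-.019])); d=g-np.array([0,.125,.112]); print(g,'angle',np.degrees(np.arctan2(d[2],-d[1]))-1.68,'r',np.hypot(d[1],d[2]), s['torque'],np.abs(s['joint_vel']).max())
W=arm.camera('wrist');S=arm.camera('side');T=arm.camera('top')
for n,i in zip('wst',(W,S,T)): cv2.imwrite(f'pics/{n}{k}.png',i[:,:,::-1])
a=cv2.resize(W[50:350,100:500],(400,300));b=cv2.resize(S[130:250,270:390],(400,400))[:300];c=cv2.resize(T[150:225,220:320],(400,300));e=cv2.resize(S[160:205,260:320],(400,300))
cv2.imwrite(f'pics/ts{k}.png',np.vstack([np.hstack([a,b]),np.hstack([c,e])])[:,:,::-1])
E
python3 chk.py 13
```

```text
t 15.2 tcp mount [ 0.0911 -0.0773  0.3061] F [ 3.4 -7.2  4.2] gap 0.0127 j [-0.41  0.4   0.43  1.48 -0.16  1.3   1.95]
[ 0.09101852 -0.07716877  0.32505273] angle 44.82151643285805 r 0.29370678985412557 [-1.91067784 -0.77982432 -0.02956995] 0.004410891403943174
```

View pics/ts13.png

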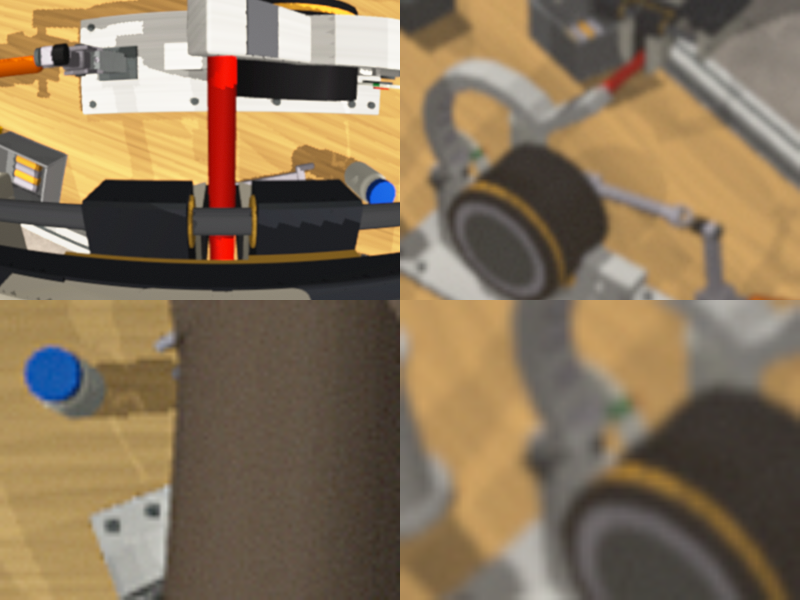

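```bash
python3 -c "
from h import *
w=cv2.imread('pics/w13.png')[90:160,420:540]; s=cv2.imread('pics/s13.png')[160:200,270:310]
cv2.imwrite('pics/q13.png',np.hstack([cv2.resize(w,(600,350),interpolation=cv2.INTER_CUBIC)]))
"
```

```text
(no output)
```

View pics/q13.png

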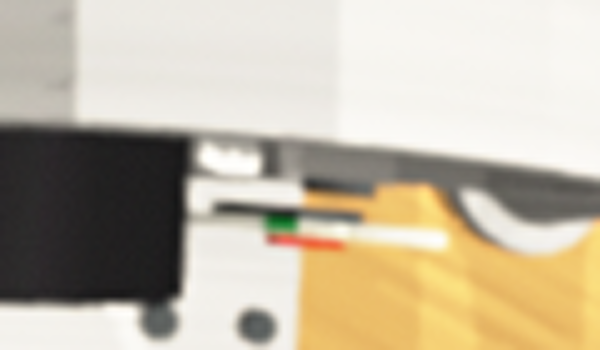

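```bash
python3 -c "
from h import *
K,R,t=cam('wrist')
def pw(q):
    p=R@m2w(q)+t; th=np.arctan2(np.hypot(p[0],p[1]),p[2]); ph=np.arctan2(p[1],p[0]); return np.array([K[0,0]*th*np.cos(ph)+K[0,2],K[1,1]*th*np.sin(ph)+K[1,2]])
a=lambda r,d:(.026,.125-r*np.cos(np.radians(d)),.112+r*np.sin(np.radians(d)))
for r,d in ((.05,40),(.028,50),(.05,50),(.028,40),(.05,0),(.05,90),(.028,90)): print(r,d,pw(a(r,d)).round(1))
print('meas green', (420+267/5, 90+222/5),(420+297/5,90+222/5),'white right end',420+445/5,'white left',420+188/5)
print('pointer meas',420+267/5,420+345/5)
for d in (41,43,45,47,49): print(d,[pw((.030,)+a(r,d)[1:]).round(1)[0] for r in (.03,.04,.05,.055)])
print('plate corner', pw((.075,.169,.012)),pw((-.0,.169,.012)))
"
```

```text
0.05 40 [470.9 133.2]
0.028 50 [481.8 134. ]
0.05 50 [478.2 133.8]
0.028 40 [478.  133.7]
0.05 0 [450.5 131.6]
0.05 90 [507.3 136.5]
0.028 90 [497.3 135.5]
meas green (473.4, 134.4) (479.4, 134.4) white right end 509.0 white left 457.6
pointer meas 473.4 489.0
41 [np.float64(477.6), np.float64(474.6), np.float64(471.5), np.float64(469.8)]
43 [np.float64(478.4), np.float64(475.7), np.float64(472.9), np.float64(471.4)]
45 [np.float64(479.3), np.float64(476.9), np.float64(474.3), np.float64(473.0)]
47 [np.float64(480.1), np.float64(478.0), np.float64(475.8), np.float64(474.7)]
49 [np.float64(480.9), np.float64(479.2), np.float64(477.3), np.float64(476.3)]
plate corner [477.14049492 164.09397376] [479.43065259 117.24199624]
```

```bash
python3 -c "
from h import *
w=cv2.imread('pics/wrist7.png')[140:200,80:180]; s=cv2.imread('pics/wrist9.png')[120:190,560:640]; s3=cv2.imread('pics/s13.png')[165:200,280:310]
cv2.imwrite('pics/q7.png',np.hstack([cv2.resize(w,(400,240),interpolation=cv2.INTER_CUBIC),cv2.resize(s,(274,240),interpolation=cv2.INTER_CUBIC)]))
cv2.imwrite('pics/q7s.png',cv2.resize(s3,(600,700)[:2],interpolation=cv2.INTER_CUBIC)[:600])
for P0 in [(.026,.125-.05*.766,.112+.05*.643),(.026,.125-.05*.643,.112+.05*.766),(.026,.125-.028*.707,.112+.028*.707),(.03,.125,.112)]: print(proj('side',m2w(P0)))
"
```

```text
[295.46088788 175.94406746]
[294.11033229 174.06484724]
[291.86430426 176.40952965]
[288.89430821 177.59840815]
```

View pics/q7.png

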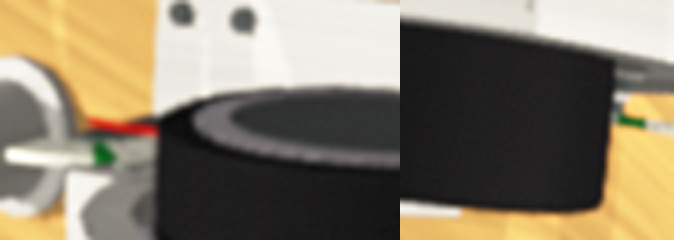

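View pics/q7s.png

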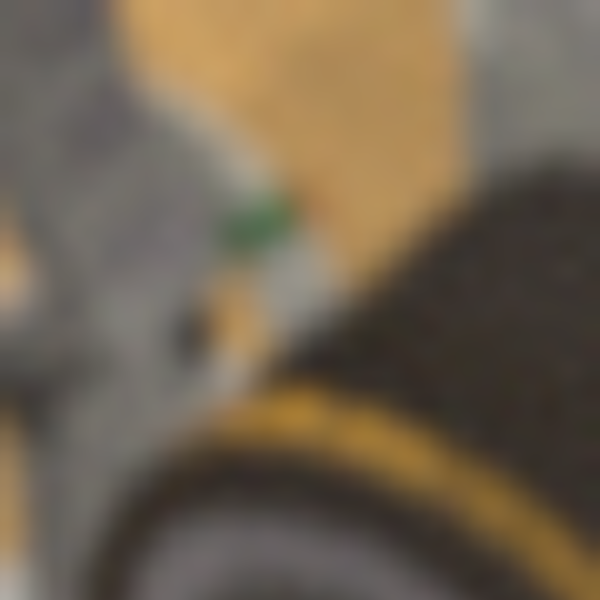

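```bash
python3 -c "
from h import *
a=lambda x,r,d:(x,.125-r*np.cos(np.radians(d)),.112+r*np.sin(np.radians(d)))
f=lambda *k:proj('side',m2w(a(*k)))
gc=f(.026,.039,45); print('green c',gc,'meas',(292.75,176.25))
for d in (40,43,45,47,50): print(d,(f(.031,.053,d)-gc).round(2),(f(.031,.058,d)-gc).round(2))
print('meas diff',295.5-292.75,175-176.25)
im=cv2.imread('pics/s13.png').astype(int)[168:182,286:302]
print('R-G');print(im[:,:,2]-im[:,:,1]);print('G-R shown negative')
"
```

```text
green c [293.32842553 175.70573101] meas (292.75, 176.25)
40 [ 3.43 -0.61] [ 4.18 -0.85]
43 [ 3.02 -1.22] [ 3.73 -1.51]
45 [ 2.74 -1.63] [ 3.43 -1.96]
47 [ 2.45 -2.02] [ 3.11 -2.39]
50 [ 2.   -2.61] [ 2.61 -3.04]
meas diff 2.75 -1.25
R-G
[[ 19  31  37  41  41  44  41  41  37  36  37  36  37  38  37  39]
 [ 11  19  25  33  37  41  41  39  38  36  36  36  36  37  36  38]
 [  6   8  11  18  27  35  37  39  39  38  36  36  37  38  36  36]
 [  4   6   3   8  15  23  32  38  38  38  39  37  37  37  37  38]
 [  4   2   2   5   7  14  23  32  36  39  40  38  38  37  39  36]
 [  4   5   3   3   3   6  12  21  33  39  40  38  37  38  37  39]
 [  4   4   4   5   1   2   0   4  23  38  41  39  38  38  37  36]
 [  4   4   4   6   2  -5 -12 -17   4  34  41  39  37  37  34  29]
 [  5   4   5   6  -1 -12 -21 -21  -4  22  34  39  37  36  29  21]
 [  4   6   5   4   0  -4  -7  -8   0  11  27  35  34  27  20  13]
 [  5   5   6   4   7  11  10   4   3   8  19  28  26  21  11   8]
 [  5   4   2   7  17  25  21   7   4   4  12  19  18  12   7   6]
 [  4   3   4   6  21  33  29  13   5   3   7   7  10   6   6   9]
 [  2   3   2   6  22  34  32  18   9   4   4   7   5   6   5   9]]
G-R shown negative
```

The pointer sits on the green at about 44° by all three readings. A small nudge up will centre it and ease the 8 N radial squeeze.

send_rows([
  {"x": 0,"y": 0.0005,"z": -0.002,"wx": 0,"wy": 0,"wz": 0,"jaw": 0},
  {"x": 0,"y": 0.001,"z": -0.004,"wx": 0,"wy": 0,"wz": 0,"jaw": 0},
  {"x": 0,"y": 0.001,"z": -0.004,"wx": 0,"wy": 0,"wz": 0,"jaw": 0},
  {"x": 0,"y": 0.001,"z": -0.004,"wx": 0,"wy": 0,"wz": 0,"jaw": 0},
  {"x": 0,"y": 0.001,"z": -0.004,"wx": 0,"wy": 0,"wz": 0,"jaw": 0},
])

```text
time: 15.98
ee_pos: [0.6249, 0.0259, 0.3089]
ee_rot: [0.001, -0.175, 0.985, -0.001]
wrist_force: [2.4, -5.5, 2.6]
finger_gap: 0.0128
```

```bash
python3 chk.py 14; python3 -c "
from h import *
w=cv2.imread('pics/w14.png'); 
cv2.imwrite('pics/q14.png',cv2.resize(w[90:160,420:540],(600,350),interpolation=cv2.INTER_CUBIC))
K,R,t=cam('wrist')
def pw(q):
    p=R@m2w(q)+t; th=np.arctan2(np.hypot(p[0],p[1]),p[2]); ph=np.arctan2(p[1],p[0]); return np.array([K[0,0]*th*np.cos(ph)+K[0,2],K[1,1]*th*np.sin(ph)+K[1,2]])
a=lambda r,d:(.026,.125-r*np.cos(np.radians(d)),.112+r*np.sin(np.radians(d)))
print(pw(a(.05,40)),pw(a(.05,90)),[pw(a(r,45)) for r in (.05,.055,.06)])
"
```

```text
t 15.97 tcp mount [ 0.091  -0.0745  0.3089] F [ 2.4 -5.5  2.6] gap 0.0128 j [-0.42  0.39  0.43  1.47 -0.16  1.31  1.95]
[ 0.09098854 -0.07446189  0.32793202] angle 45.59055500253399 r 0.29395863825496454 [-1.30073655 -0.86685336 -0.00667255] 0.0022266147559739835
[467.0259059  133.36571869] [503.27904553 136.62882926] [array([470.56416982, 133.65386586]), array([469.21541887, 133.55578937]), array([467.82999027, 133.45613147])]
```

View pics/ts14.png

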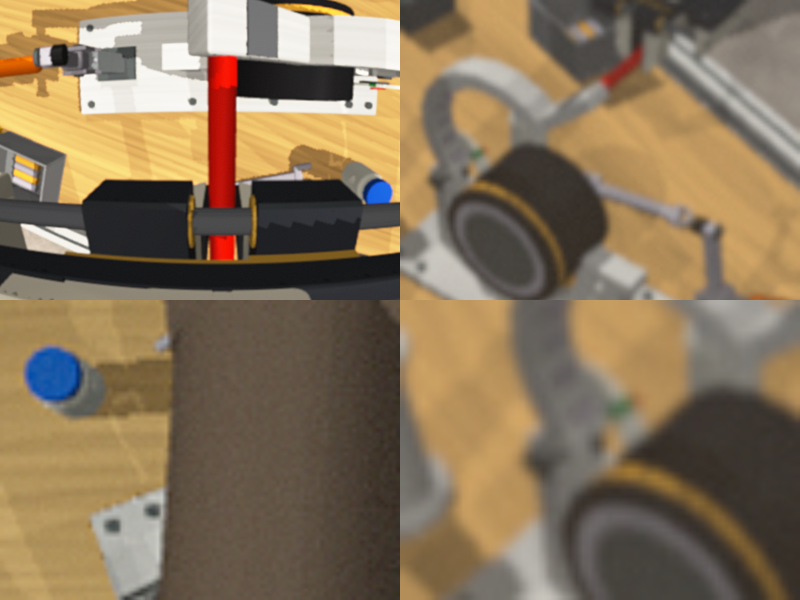

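View pics/q14.png

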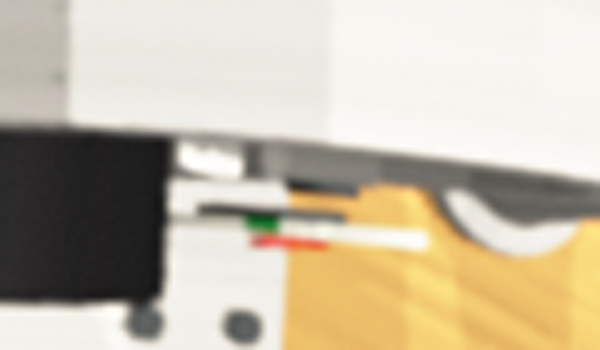

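send_rows([
  {"x": 0,"y": -0.001,"z": -0.001,"wx": 0,"wy": 0,"wz": 0,"jaw": 0},
  {"x": 0,"y": -0.002,"z": -0.002,"wx": 0,"wy": 0,"wz": 0,"jaw": 0},
  {"x": 0,"y": -0.002,"z": -0.002,"wx": 0,"wy": 0,"wz": 0,"jaw": 0},
  {"x": 0,"y": -0.002,"z": -0.002,"wx": 0,"wy": 0,"wz": 0,"jaw": 0},
  {"x": 0,"y": -0.002,"z": -0.002,"wx": 0,"wy": 0,"wz": 0,"jaw": 0},
])

```text
time: 16.75
ee_pos: [0.6246, 0.0264, 0.3097]
ee_rot: [-0.0, -0.176, 0.984, 0.001]
wrist_force: [2.6, 4.3, -7.1]
finger_gap: 0.013
```

```bash
python3 chk.py 15; python3 -c "
from h import *
w=cv2.imread('pics/w15.png'); s0=cv2.imread('pics/side0.png'); s=cv2.imread('pics/s15.png')
A=cv2.resize(w[90:160,420:540],(480,280),interpolation=cv2.INTER_CUBIC)
z=lambda i:cv2.resize(i[150:240,200:320],(400,300),interpolation=cv2.INTER_CUBIC)
cv2.imwrite('pics/q15.png',np.vstack([np.hstack([z(s0),z(s)]),np.hstack([A,np.zeros((280,320,3),np.uint8)])]))
cv2.imwrite('pics/full15.png',s)
for i in (s0,s):
    H,S,V=cv2.split(cv2.cvtColor(i,cv2.COLOR_BGR2HSV)); 
    for r in [(205,225,285,300),]: 
        g=i[195:225,285:325].mean(2); m=(g<70); print('dark core centroid',np.argwhere(m).mean(0),m.sum())
"
```

```text
t 16.75 tcp mount [ 0.0909 -0.0739  0.3097] F [ 2.6  4.3 -7.1] gap 0.013 j [-0.42  0.4   0.43  1.47 -0.17  1.31  1.95]
[ 0.09095008 -0.07396778  0.32870283] angle 45.763106888912965 r 0.2941909120649408 [ 0.71889174 -0.62147593 -0.01015685] 0.003219496998134874
dark core centroid [ 9.86554622 21.5987395 ] 476
dark core centroid [ 9.50503018 22.91750503] 497
```

View pics/q15.png

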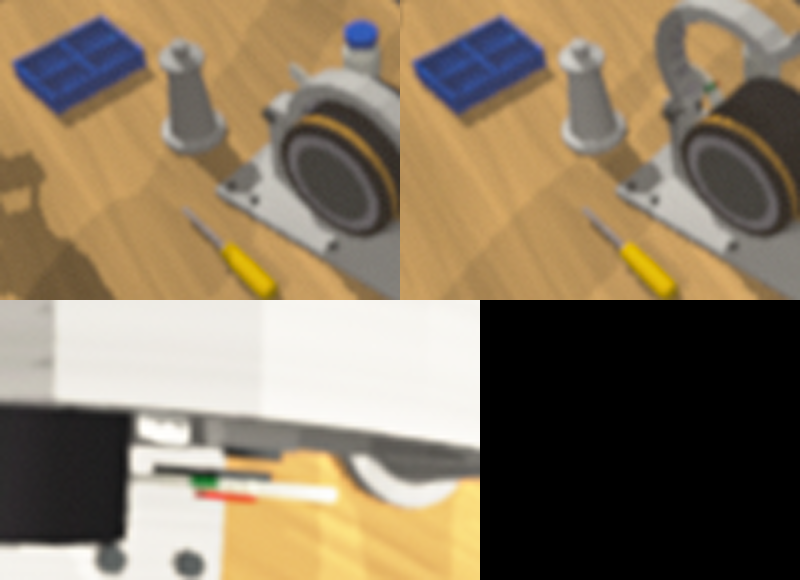

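View pics/full15.png

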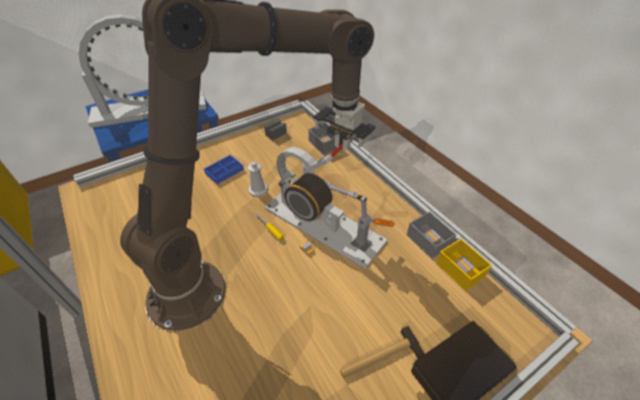

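The barrel and bystanders match the first picture, the clamp is open and the pointer is on the green. The squeeze has overshot slightly, so I'll take half back and hold.

send_rows([
  {"x": 0,"y": 0.001,"z": 0.001,"wx": 0,"wy": 0,"wz": 0,"jaw": 0},
  {"x": 0,"y": 0.001,"z": 0.001,"wx": 0,"wy": 0,"wz": 0,"jaw": 0},
  {"x": 0,"y": 0.001,"z": 0.001,"wx": 0,"wy": 0,"wz": 0,"jaw": 0},
  {"x": 0,"y": 0.001,"z": 0.001,"wx": 0,"wy": 0,"wz": 0,"jaw": 0},
  {"x": 0,"y": 0.001,"z": 0.001,"wx": 0,"wy": 0,"wz": 0,"jaw": 0},
])

```text
time: 17.52
ee_pos: [0.6247, 0.0262, 0.3094]
ee_rot: [0.0, -0.176, 0.984, -0.0]
wrist_force: [3.3, 1.1, -3.6]
finger_gap: 0.0133
```

```bash
python3 chk.py 16; python3 -c "
from h import *
for k in (13,14,15,16):
    w=cv2.imread(f'pics/w{k}.png')[125:145,440:515].astype(int); b,g,r=w[...,0],w[...,1],w[...,2]
    G=np.argwhere((g-r>40)&(g-b>20)); Rr=np.argwhere((r-g>90)&(r-b>90)); print(k,'green cols',G[:,1].min()+440,G[:,1].max()+440,'red',Rr[:,1].min()+440,Rr[:,1].max()+440)
show()"
```

```text
t 17.52 tcp mount [ 0.0909 -0.0742  0.3094] F [ 3.3  1.1 -3.6] gap 0.0133 j [-0.42  0.4   0.43  1.47 -0.17  1.31  1.95]
[ 0.0909282  -0.07417982  0.32835898] angle 45.687368384108005 r 0.2940813004051474 [ 0.11796462 -0.78765637  0.03306157] 0.0011872011535757232
13 green cols 473 478 red 475 488
14 green cols 469 475 red 472 484
15 green cols 468 473 red 471 483
16 green cols 469 474 red 472 483
t 17.68 tcp mount [ 0.0909 -0.0742  0.3094] F [ 4.   1.7 -2.8] gap 0.0129 j [-0.42  0.4   0.43  1.47 -0.17  1.31  1.95]
```

View pics/ts16.png

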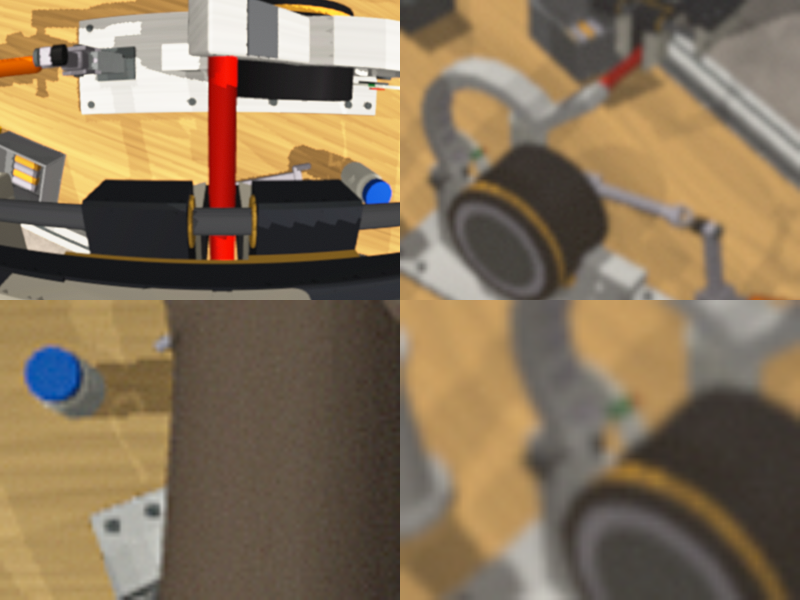

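```bash
python3 -c "
from h import *
print(arm.close_job()); show()"
```

```text
the job is handed in; nothing more can be done
None
the job is handed in; nothing more can be done
```

The toggle clamp is fully open and the half ring is held by its red bar at about 45°. I handed the job in at 17.7 s, with the fingers gripping at 30 N.

**How it went:**
- I pushed the orange lever over centre with the flat side of the shut fingers. The lever snapped over and stayed laid out.
- I then gripped the red bar at about x = 91 mm and raised it slowly along its arc.

**Last checks:**
- **Angle:** The bar position gives 45.7°, less about 0.5–1° because the bar may sit 1–3 mm lower in the pads than assumed. The pointer is inside the green band in the wrist view; before the final nudge the pictures gave about 43–45°.
- **Holding:** The arm is still (joint speeds about 0.001 rad/s), and the wrist carries 4–5 N. Only the fingers touch the bar.
- **Surroundings:** The clamp is still open. In the side view the barrel, tray, spindle and driver look unmoved. I did not re-measure the others one by one.

**What did not go to plan:**
- **First lever push:** The tapered backs of the fingertips rode on the lever and gave a wrist force of about 51 N. I judged the contact to be on the fingers, not the gripper body, and backed off. I then turned the tool 90° before the push that worked.
- **Bar radius:** The measured radius to the bar was 294 mm against 290 mm expected. I put this down to the grip height on the bar and calibration error. It caused sideways forces of 6–9 N during the final positioning, which I eased before handing in.

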